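# Send a sealed blank down the dust-flap chute

### The job

The drilled wooden blank lying between the rails on the chute's deck has just been sealed. Press the flap's lever down with one fingertip so the flap swings open, and while that fingertip keeps it down, push the blank along the deck with the other fingertip, under the open flap, until it goes down the slope into the tray; then let the flap spring shut behind it. Do not pick the blank up, do not let the flap or its lever touch it, and leave the other things where they are.

Things in the scene. Friction and masses are not known exactly. Their poses are not given: they have to be found in the camera images.
- chute: Fixed bench-top chute. Origin on the table below the middle of its mouth; x = the way pieces go (away from the robot), y left, z up. Plywood deck, top 60 mm above the table, x -170 to 0, y -103 to +33 mm. Two rails on it, 5 mm high, leave a 50 mm lane centred on y = 0. Grey posts (x -6 to 6 mm, 110 mm above the table) flank the 58 mm wide mouth at x = 0; a third is at y 93 to 98 mm.
- sill (a point): Middle of the deck's far edge in the mouth, on the deck's top (chute x = 0, y = 0, z = 60 mm). Here a slippery white slope begins and falls away at 30 degrees, between grey cheeks 86 mm high, to the tray.
- tray (a point): Middle of the floor of the open plywood tray at the foot of the slope: chute x 83 to 210, y -75 to +75 mm, floor 8 mm and walls 40 mm above the table.
- flap (a joint): Angle of flap and lever (one piece of 3 mm aluminium sheet) about the shaft, rad: 0 = shut, where a spring returns it, 1.0 = stop. Grows as the lever is pressed down. The flap, 56 mm wide and 55 mm long, hangs from the shaft across the mouth and swings away from the robot and up; from 0.7 rad the blank passes freely below. Spring torque: 0.18 N m shut, 0.34 at 0.8 rad (less the lever's weight).
- shaft (a point): Middle of the flap's level shaft (8 mm thick, along the chute's y), over the sill: chute x = 0, y = 0, 44 mm above the deck's top. It runs on to the left over the lever, to y = 94 mm.
- lever_end (a point): Middle of the upper, robot-side end edge of the lever, on its upper face; moves with the flap. The lever is a plate left of the deck, chute y 38 to 88 mm. Shut, it rises towards the robot at 45 degrees, from 31 mm before the shaft and 22 mm below it up to this end, 134 mm before the shaft and 185 mm above the table.
- lever_side (a point): Fixed point of the chute (x -80, y 63, z 68.5 mm): middle of the lever's top face when it is pressed down level, at 0.785 rad. It then spans x -152 to -5 mm, 8.5 mm above the deck's top; a fingertip kept at that height can slide along it towards the mouth and hold the flap at that angle. About 2 N holds it there on its outer half, up to 10 N near the shaft.
- blank: The piece: a square-edged wooden blank 64 mm long (its x), 30 mm wide, 20 mm high, with a brass tube set in the middle of each end, about 50 g; origin at the centre of its underside. It lies between the rails roughly along the chute, its far end at least 8 mm short of the mouth. It tips onto the slope and slides down by itself once its middle is a little past the sill.
- knob: Turned dark wooden knob, 32 mm wide, 36 mm high, standing on the deck right of the rails; origin at its underside. Leave alone.
- finial: Turned wooden finial, 26 mm wide, 50 mm high, standing on the deck right of the rails; origin at its underside. Leave alone.
- bowl: Turned wooden bowl, 140 mm wide, 70 mm high, on the table to the left; origin at its underside. Leave alone.
- chuck: Steel drill chuck standing on its face, 48 mm wide, 94 mm high, on the table to the right; origin at its underside. Leave alone.
- wax: Low can of wax, 72 mm wide, 50 mm high, on the table to the right; origin at its underside. Leave alone.
- driver: Screwdriver with orange handle lying on the table to the left. Leave alone.
- spanner: Steel spanner lying on the table to the right. Leave alone.
Not all that is in view belongs to the job. What is shaped like the blank but red is not meant.

How it is judged:
By the outcome, as a careful person would: the job done as asked, in the order asked, and still so for the second after the job is handed in, with the robot touching nothing.
It also fails if it takes over 35 s, if anything falls off the work surface, if the arm or the gripper's body presses on something with over 40 N, if the wrist force passes 120 N, or if a joint passes its speed limit or range.

### The arm

A 6-joint arm with a two-finger parallel gripper is mounted at the origin on the work surface. World frame = base frame: x ahead of the robot, y to its left, z up, the work surface at z = 0. Lengths are in mm, angles in rad, forces in N, time in s.
With the tool pointing down it reaches from about 400 to 925 mm from the base axis. Payload 12.5 kg.
Tool frame: the origin (TCP) lies midway between the tips of the shut fingers; the grasp point (between the pads) lies 19 mm behind it; z points along the fingers, y is the line along which they close (so a half turn about z gives the same grasp; the last joint's range is limited). The gripper opens to 95 mm and grips with 3 to 60 N. Pads are 20 mm wide; open, the fingers measure 119 mm over their backs; the gripper's body (75 mm by 180 mm) begins 59 mm behind the grasp point.
Start: joints at [1.124, 0.491, 1.559, -0, 1.092, -0.106], TCP at [208.885, 589.079, 214.661] pointing down, gripper open.
Joint ranges: [-3.1, 3.1], [-0.84, 2.19], [0.05, 2.79], [-1.13, 4.28], [0.06, 2.93], [-2.69, 2.69]. Speed limits (rad/s): [2.22, 2.22, 2.79, 3.14, 3.14, 3.14].

### API

Orientations are given as [roll, pitch, yaw] about the fixed x, y, z axes, in that order (R = Rz(yaw) Ry(pitch) Rx(roll)).
In Python, from cell import state, read_camera, camera_info, env gives the robot as it stands.
- The arm moves only by the tool move_arm, never from a script. Its argument "commands" is a list of rows, each a list of 3 entries, a list of its own where there are three numbers: the shift along the world's x, y, z in cm, then the turn, a rotation vector about the world's x, y, z in degrees, then the opening, from 0 (shut) to 1 (fully open). A call has 1 to 10 rows; each row shifts and turns the commanded pose from where the row before left it; what a row does not reach is not made up. A row lasts 1/10 s, in which the tool goes at most 50 mm and 8.59 degrees, less where a joint would pass 70% of its speed; a pose out of reach is approached as far as the arm can. A call with a gripper value outside its range is refused whole. The fingers move at their own pace and stop on an object; the grip force is fixed at half the most. Time passes only in rows, so rows that do not move let the fingers close. It gives the time, the measured TCP pose, the force, the opening and the grip force at its end, in the units of the state.
- state(): the state, without advancing time (a new reading comes with each control period).
- read_camera(name): name is "side" or "top"; returns the picture (384x512x3 uint8, blue, green, red); there is no depth.
- camera_info(name): a dict with "K" (3x3 intrinsics, pixels), "k1" (the pictures are not rectified: a ray, as slopes to the right and down, at radius r is drawn at 1 + k1 r^2 times it, then the intrinsics apply), "cam_to_world" (4x4, takes a point from camera to world coordinates). Camera axes: x right, y down, z forward; pixel columns grow to the right and rows downward; lengths in mm; the calibration is good to about 2 mm. A picture is of the moment at which its call begins. camera_info takes no time and is no camera call.
- env.job_done(): hands the job in; it is judged then, once.
The state is a dict: "t": time; "joints": joint angles; "qvel": joint speeds; "tau": joint torques, N m; "eef_pos": TCP position; "tcp_rot": TCP orientation; "ft_force": force on the tool from outside, world axes, zero at the start; "moment": the same for the moment, N m; "opening": opening from 0.0 (shut) to 1.0 (fully open); "grip_force": force on a finger pad.
Only numpy, scipy, OpenCV 4.12 (cv2) and the standard library are available. Lean on these libraries where they do the work, as an engineer would, in place of code of your own. Each camera call takes 0.05 s, during which the arm holds its last target. There are 200 camera calls.

## Working session

There is one attempt and no reset: what is moved stays moved. The work goes in short steps, Python scripts to look and compute and a tool call to move; the robot and the scene stay as the last step left them, time stands still between calls to the robot, and variables do not carry over. Pictures are saved under pics/ and viewed, at most 10 in all, crops included, and the job is handed in when it is done.

Besides the shell and the picture viewer there is one more tool, called after ">>>" as name(argument=value, ...), one argument or row to a line, values as JSON. move_arm: Moves the arm, as the interface text tells. Its arguments: {"type":"object","properties":{"commands":{"type":"array"}},"required":["commands"]}

```bash
mkdir -p pics
cat > h.py <<'E'
import numpy as np, cv2
from cell import state, read_camera, camera_info, env
def ray(n,u,v):
    c=camera_info(n);K=np.array(c["K"]);T=np.array(c["cam_to_world"])
    d=np.array([(u-K[0,2])/K[0,0],(v-K[1,2])/K[1,1]]);s=d.copy()
    for _ in range(20): s=d/(1+c["k1"]*(s@s))
    r=T[:3,:3]@np.array([s[0],s[1],1]);return T[:3,3],r
def atz(n,u,v,z):
    o,r=ray(n,u,v);return o+r*(z-o[2])/r[2]
def proj(n,P):
    c=camera_info(n);K=np.array(c["K"]);T=np.array(c["cam_to_world"])
    p=T[:3,:3].T@(np.array(P,float)-T[:3,3]);s=p[:2]/p[2];s=s*(1+c["k1"]*(s@s))
    return np.array([K[0,0]*s[0]+K[0,2],K[1,1]*s[1]+K[1,2]])
E
python3 - <<'E'
from h import *
for n in("top","side"):
    cv2.imwrite(f"pics/{n}0.png",cv2.resize(read_camera(n),(800,600),interpolation=cv2.INTER_CUBIC))
    c=camera_info(n);print(n,c["k1"],np.round(c["K"],1).tolist(),np.round(c["cam_to_world"],2).tolist())
s=state();print(s["t"],s["eef_pos"],s["tcp_rot"],s["ft_force"])
E
```

```text
top 0.02026089903797091 [[349.1, 0.0, 262.4], [0.0, 349.1, 194.3], [0.0, 0.0, 1.0]] [[0.01, -0.98, 0.18, 370.62], [-1.0, -0.01, 0.0, -37.25], [-0.0, -0.18, -0.98, 1170.52], [0.0, 0.0, 0.0, 1.0]]
side 0.00319719063339214 [[370.7, 0.0, 255.3], [0.0, 370.7, 190.8], [0.0, 0.0, 1.0]] [[-0.93, -0.28, 0.26, 250.42], [-0.38, 0.71, -0.6, 686.96], [-0.02, -0.65, -0.76, 1010.16], [0.0, 0.0, 0.0, 1.0]]
0.1 [208.78063159 588.87711316 214.11888758] [-3.14062025e+00 -1.01213322e-04  2.80080020e+00] [ 0.77639298 -0.75450395  0.99691712]
```

View pics/top0.png

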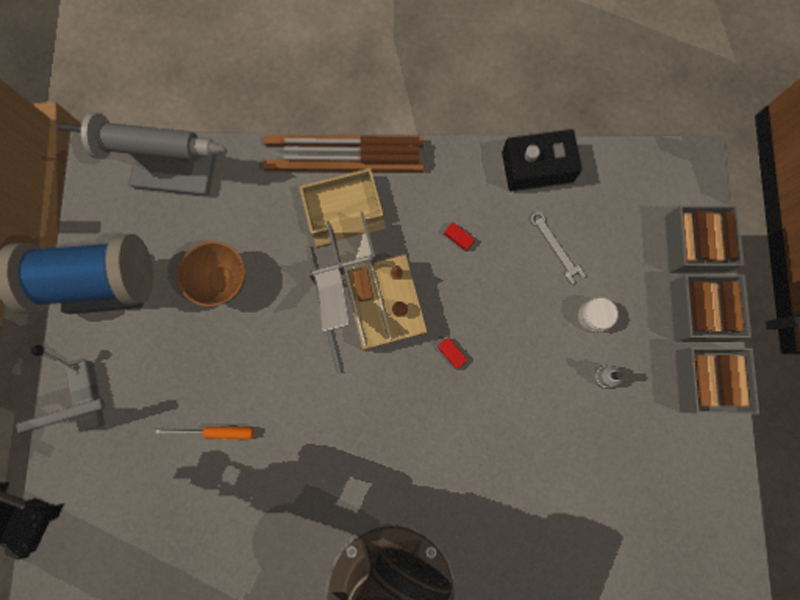

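View pics/side0.png

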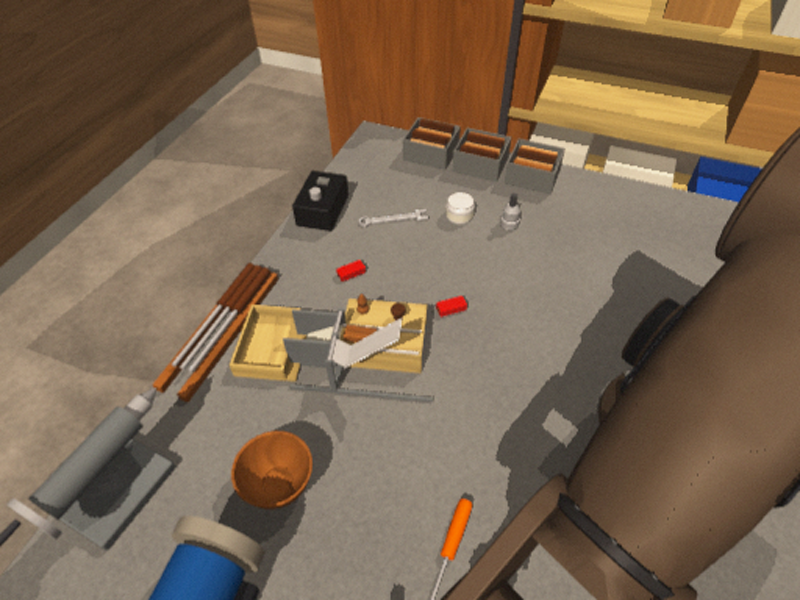

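The top view shows the chute: deck corner near (425,333), tray at (342,205), and the blank at (361,283), with the lever left of it. The side view shows the lever around (368,343). I'll enlarge both.

Run:
```python
from h import *
a=read_camera("top")[105:230,185:280]; cv2.imwrite("pics/topc.png",cv2.resize(a,None,fx=4.8,fy=4.8,interpolation=cv2.INTER_CUBIC))
b=read_camera("side")[180:260,140:285]; cv2.imwrite("pics/sidec.png",cv2.resize(b,None,fx=5.5,fy=5.5,interpolation=cv2.INTER_CUBIC))
```

```text
(no output)
```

View pics/topc.png

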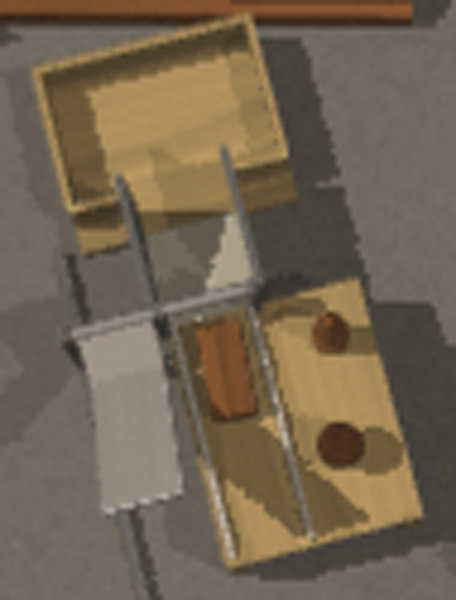

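View pics/sidec.png

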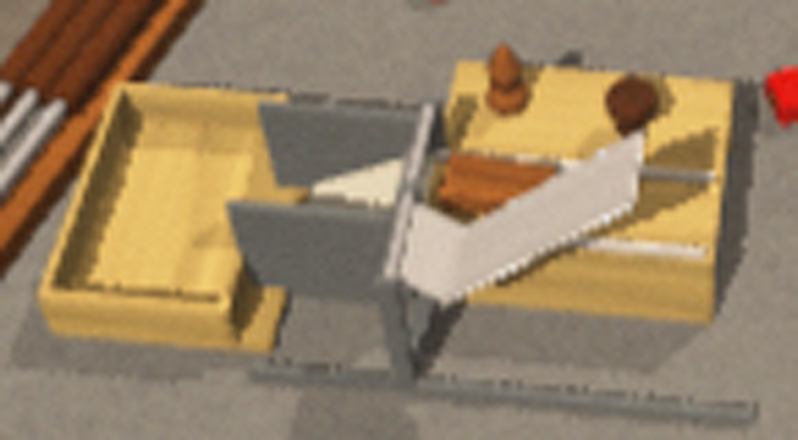

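The top crop shows the deck corners at (422,518), (232,570) and (358,282), the lever end from (107,512) to (182,494), and the blank from about (197,328) to (256,415). The side crop shows matching deck, tray and lever corners. I'll fit the chute pose from these.

Run:
```python
from h import *
from scipy.optimize import least_squares
T=lambda u,v:("top",(u+.5)/4.8-.5+185,(v+.5)/4.8-.5+105)
S=lambda u,v:("side",(u+.5)/5.5-.5+140,(v+.5)/5.5-.5+180)
D=[((-170,-103,60),T(422,518)),((-170,33,60),T(232,567)),((0,-103,60),T(358,282)),((210,75,40),T(37,70)),((210,-75,40),T(250,16)),
((-134,88,185),T(107,512)),((-134,38,185),T(182,494)),((0,94,104),T(72,332)),
((-170,-103,60),S(733,82)),((-170,33,60),S(713,265)),((210,75,40),S(42,297)),((210,-75,40),S(118,85)),((-134,38,185),S(640,137)),((-134,88,185),S(637,198))]
def w(p,P):
    c,s=np.cos(p[2]),np.sin(p[2]);return np.array([p[0]+c*P[0]-s*P[1],p[1]+s*P[0]+c*P[1],P[2]])
f=lambda p:np.ravel([proj(o[0],w(p,P))-o[1:] for P,o in D])
r=least_squares(f,[600,60,.2],loss="soft_l1",x_scale=[100,100,.1]);p=r.x;print(p,np.degrees(p[2]));print(np.round(f(p).reshape(-1,2),1).tolist())
np.save("chute.npy",p)
c,s=np.cos(p[2]),np.sin(p[2]);R=np.array([[c,s],[-s,c]])
for o in [T(197,328),T(240,318),T(256,412),T(213,412)]:
    print("blank",np.round(R@(atz(*o,80)[:2]-p[:2]),1))
for n,u in(("finial",T(331,340)),("knob",T(342,450))):print(n,np.round(R@(atz(*u,75)[:2]-p[:2]),1))
for P in [(-80,63,68.5),(-134,63,185),(0,0,60)]:print(P,w(p,P).round(1))
```

```text
[6.49193976e+02 7.65274013e+01 2.70683035e-01] 15.508995505818199
[[0.4, -0.7], [-1.2, 0.1], [0.1, -1.1], [0.8, 0.2], [-1.0, 0.7], [-0.9, 0.2], [0.6, -0.6], [-1.2, 0.5], [-0.1, -0.3], [-0.2, -0.2], [1.0, -2.0], [0.4, 0.4], [0.8, -1.8], [-0.7, 1.1]]
blank [-11.7  11.5]
blank [-12.5 -17.9]
blank [-77.3 -12.4]
blank [-69.9  15.1]
finial [-41.7 -73.1]
knob [-116.  -61.]
(-80, 63, 68.5) [555.3 115.8  68.5]
(-134, 63, 185) [503.2 101.4 185. ]
(0, 0, 60) [649.2  76.5  60. ]
```

>>> move_arm(
  commands=[
    [[2.1,-3.2,0.2],[0,0,3.5],0.55],
    [[2.1,-3.2,0.2],[0,0,3.5],0.55],
    [[2.1,-3.2,0.2],[0,0,3.5],0.55],
    [[2.1,-3.2,0.2],[0,0,3.5],0.55],
    [[2.1,-3.2,0.2],[0,0,3.5],0.55],
    [[2.1,-3.2,0.2],[0,0,3.5],0.55],
    [[2.1,-3.2,0.2],[0,0,3.5],0.55],
    [[2.1,-3.2,0.2],[0,0,3.5],0.55],
    [[2.1,-3.2,0],[0,0,3.5],0.55],
    [[2.1,-3.2,0],[0,0,3.5],0.55],
  ],
)

```text
t: 1.2
eef_pos: [419.5, 267.7, 230.8]
tcp_rot: [3.141, 0.0, -2.869]
ft_force: [0.3, 0.4, -0.3]
opening: 0.55
grip_force: 0.0
```

>>> move_arm(
  commands=[
    [[2.1,-3.2,0],[0,0,0],0.55],
    [[2.1,-3.2,0],[0,0,0],0.55],
    [[2.1,-3.2,0],[0,0,0],0.55],
    [[2.1,-3.2,0],[0,0,0],0.55],
    [[2.1,-3.2,0],[0,0,0],0.55],
    [[2.0,-2.8,0],[0,0,0],0.55],
    [[0,0,0],[0,0,0],0.55],
    [[0,0,0],[0,0,0],0.55],
  ],
)

```text
t: 2.0
eef_pos: [543.8, 80.6, 230.3]
tcp_rot: [3.141, -0.001, -2.873]
ft_force: [-0.1, 0.2, 0.1]
opening: 0.548
grip_force: 0.0
```

Run:
```python
from h import *
a=read_camera("top")[120:230,180:290];b=read_camera("side")[130:250,170:290]
f=lambda a,s:cv2.resize(a,None,fx=s,fy=s,interpolation=cv2.INTER_CUBIC)[:396,:396]
cv2.imwrite("pics/m1.png",np.hstack([f(a,3.6),f(b,3.3)]))
s=state();print(s["t"],s["eef_pos"],s["tcp_rot"],s["ft_force"],s["opening"],s["joints"])
p=np.load("chute.npy");c,q=np.cos(p[2]),np.sin(p[2]);print(np.array([[c,q],[-q,c]])@(np.array(s["eef_pos"])[:2]-p[:2]),np.degrees(p[2]))
```

```text
2.1 [543.34183277  81.6641176  230.58352128] [ 3.14126997e+00 -4.29723568e-04 -2.87106997e+00] [-0.27271298  0.07746692 -1.02694298] 0.551601361205144 [ 2.88494132e-02  3.67070095e-01  1.72473724e+00  2.42588717e-04
  1.05027979e+00 -1.81259022e+00]
[-100.6244018    33.25344979] 15.508995505818199
```

View pics/m1.png

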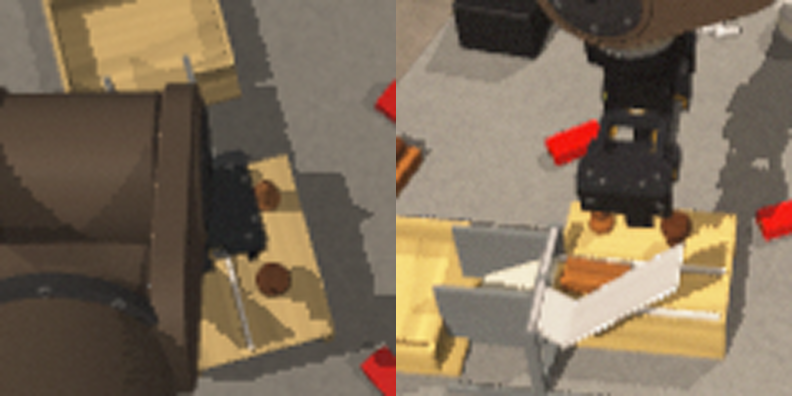

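The arm is above the chute and hides it in the top view. In the side view the gripper sits above the lever and deck, with small dark tips near (595,210) and (645,215). I'll check these against the projected fingertips.

Run:
```python
from h import *
p=np.load("chute.npy");c,q=np.cos(p[2]),np.sin(p[2])
s=state();e=np.array(s["eef_pos"])
for d in(32,-32):
  for dz in (0,78):
    P=e+np.array([-q*d,c*d,dz]);u=proj("side",P);print(d,dz,u,(u-[170,130])*3.3+[396,0])
b=read_camera("side")[100:240,190:290]
cv2.imwrite("pics/m2.png",cv2.convertScaleAbs(cv2.resize(b,None,fx=4.2,fy=4.2,interpolation=cv2.INTER_CUBIC),alpha=1.8,beta=20))
```

```text
32 0 [243.22628121 198.96484542] [637.64672801 227.58398988]
32 78 [241.96489825 179.65565265] [633.48416422 163.86365373]
-32 0 [246.34708411 181.57101523] [647.94537756 170.18435025]
-32 78 [245.32469346 162.02561564] [644.57148842 105.68453162]
```

View pics/m2.png

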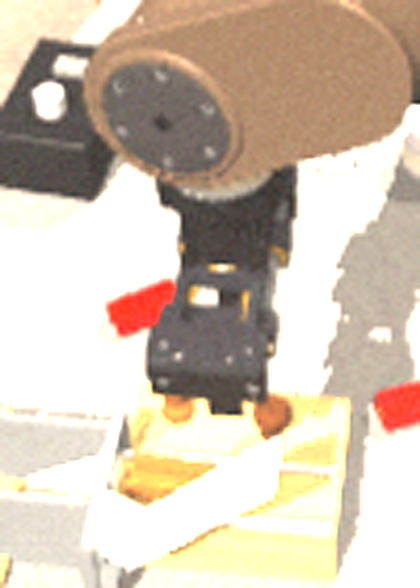

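The brightened crop shows the left fingertip at about (225,410), against a projected (223,415), so the geometry is confirmed. Next is pressing the lever.

>>> move_arm(
  commands=[
    [[0,0,-2.5],[0,0,0],0.55],
    [[0,0,-2.5],[0,0,0],0.55],
    [[0,0,-1.5],[0,0,0],0.55],
    [[0,0,-1],[0,0,0],0.55],
    [[0,0,-1],[0,0,0],0.55],
    [[0,0,-1],[0,0,0],0.55],
    [[0,0,-1],[0,0,0],0.55],
    [[0,0,0],[0,0,0],0.55],
  ],
)

```text
t: 2.95
eef_pos: [543.7, 81.1, 124.7]
tcp_rot: [3.141, -0.001, -2.872]
ft_force: [0.4, 0.9, 1.6]
opening: 0.552
grip_force: 0.9
```

>>> move_arm(
  commands=[
    [[0,0,-1],[0,0,0],0.55],
    [[0,0,-1],[0,0,0],0.55],
    [[0,0,-1],[0,0,0],0.55],
    [[0,0,-1],[0,0,0],0.55],
    [[0,0,-1],[0,0,0],0.55],
    [[0,0,-0.5],[0,0,0],0.55],
    [[0,0,-0.3],[0,0,0],0.55],
    [[0,0,0],[0,0,0],0.55],
  ],
)

```text
t: 3.75
eef_pos: [544.0, 81.1, 67.5]
tcp_rot: [3.141, 0.0, -2.871]
ft_force: [2.2, 1.0, 4.1]
opening: 0.549
grip_force: 2.0
```

Run:
```python
from h import *
b=read_camera("side")[160:260,150:285]
cv2.imwrite("pics/m3.png",cv2.convertScaleAbs(cv2.resize(b,None,fx=5.5,fy=5.5,interpolation=cv2.INTER_CUBIC),alpha=1.3,beta=20))
s=state();print(s["t"],s["eef_pos"],s["ft_force"])
```

```text
3.8 [543.89827473  81.11013507  67.73407808] [2.33792533 0.69029023 3.62382131]
```

View pics/m3.png

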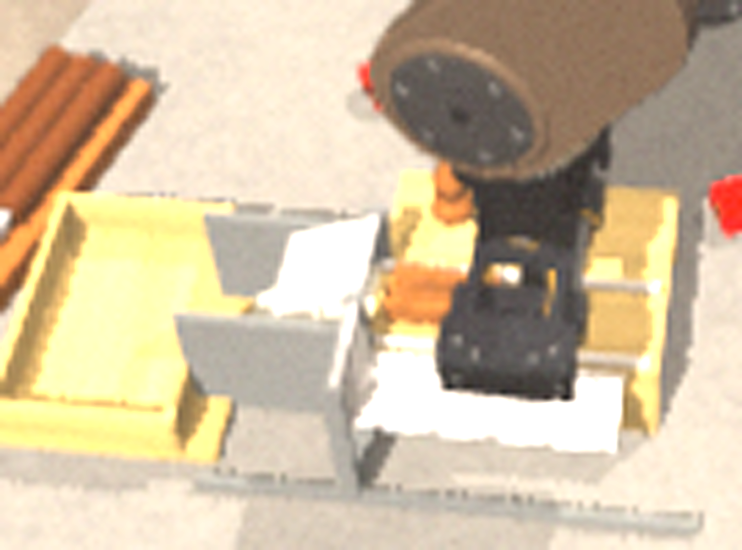

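The flap is wide open and the lever is level under the left fingertip. The blank, at about (420,290), is untouched in the lane. Now I'll push.

>>> move_arm(
  commands=[
    [[0.5,0.14,0],[0,0,0],0.55],
    [[0.5,0.14,0],[0,0,0],0.55],
    [[0.5,0.14,0],[0,0,0],0.55],
    [[0.5,0.14,0],[0,0,0],0.55],
    [[0.5,0.14,0],[0,0,0],0.55],
    [[0.5,0.14,0],[0,0,0],0.55],
    [[0.5,0.14,0],[0,0,0],0.55],
    [[0.5,0.14,0],[0,0,0],0.55],
    [[0,0,0],[0,0,0],0.55],
  ],
)

```text
t: 4.7
eef_pos: [584.8, 92.5, 67.8]
tcp_rot: [-3.142, 0.001, -2.872]
ft_force: [-1.6, 0.8, 5.4]
opening: 0.551
grip_force: 2.9
```

Run:
```python
from h import *
b=read_camera("side")[160:260,150:285]
cv2.imwrite("pics/m4.png",cv2.convertScaleAbs(cv2.resize(b,None,fx=5.5,fy=5.5,interpolation=cv2.INTER_CUBIC),alpha=1.1,beta=20))
s=state();print(s["t"],s["eef_pos"],s["ft_force"])
p=np.load("chute.npy");c,q=np.cos(p[2]),np.sin(p[2]);print(np.array([[c,q],[-q,c]])@(np.array(s["eef_pos"])[:2]-p[:2]))
```

```text
4.75 [584.74462155  92.47275855  67.89142558] [-0.17520906  0.13272326  5.33566322]
[-57.83903243  32.59785397]
```

View pics/m4.png

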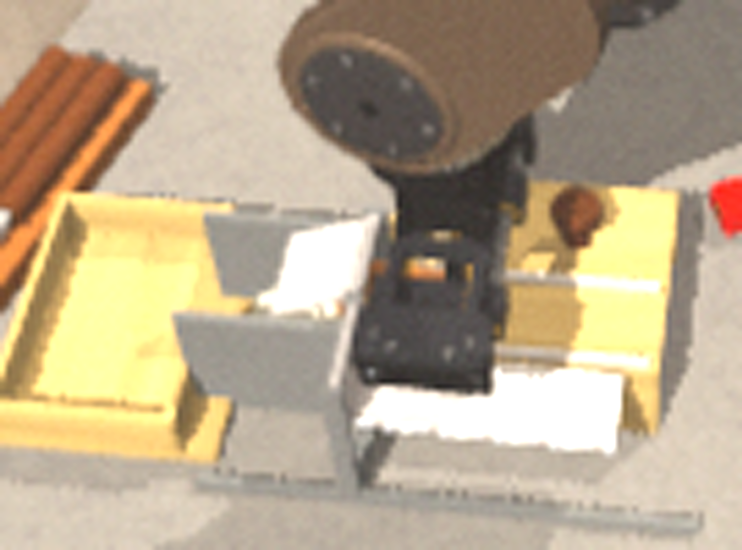

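The blank's middle is now about 16 mm short of the sill, the flap is still open, and the force is small. I'll keep pushing.

>>> move_arm(
  commands=[
    [[0.5,0.14,0],[0,0,0],0.55],
    [[0.5,0.14,0],[0,0,0],0.55],
    [[0.5,0.14,0],[0,0,0],0.55],
    [[0.5,0.14,0],[0,0,0],0.55],
    [[0.5,0.14,0],[0,0,0],0.55],
    [[0.2,0.06,0],[0,0,0],0.55],
    [[0,0,0],[0,0,0],0.55],
    [[0,0,0],[0,0,0],0.55],
    [[0,0,0],[0,0,0],0.55],
    [[0,0,0],[0,0,0],0.55],
  ],
)

```text
t: 5.75
eef_pos: [611.1, 99.9, 67.8]
tcp_rot: [3.142, 0.0, -2.871]
ft_force: [-5.0, -1.3, 5.7]
opening: 0.55
grip_force: 3.4
```

Run:
```python
from h import *
b=read_camera("side")[160:260,150:285]
cv2.imwrite("pics/m5.png",cv2.convertScaleAbs(cv2.resize(b,None,fx=5.5,fy=5.5,interpolation=cv2.INTER_CUBIC),alpha=1.1,beta=20))
s=state();print(s["t"],s["eef_pos"],s["ft_force"])
```

```text
5.8 [611.11528188  99.9200514   67.83323689] [-3.83868413 -1.17351794  7.03103735]
```

View pics/m5.png

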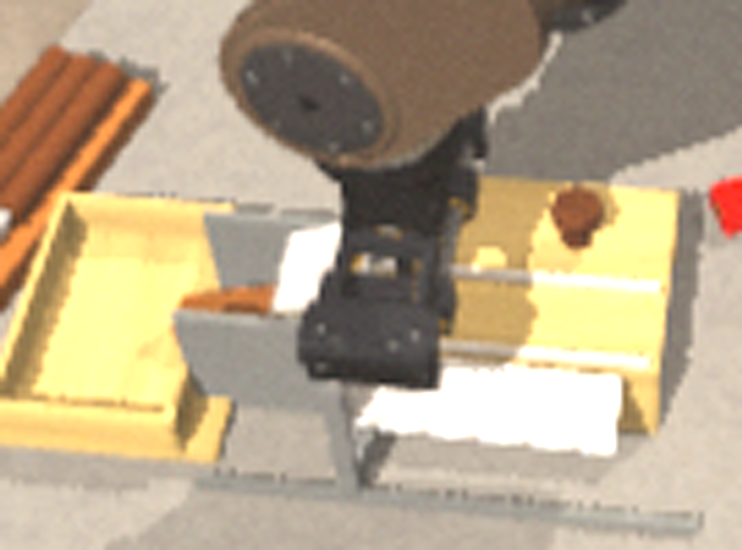

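The blank has tipped and is coming out past the flap between the cheeks, at about (225,300). I have one picture left, so I'll hold still and track its colour numerically.

```bash
cat > tr.py <<'E'
from h import *
def tr():
    b=read_camera("side"); h=cv2.cvtColor(b,cv2.COLOR_BGR2HSV)
    m=cv2.inRange(h,(5,120,60),(14,255,255)); m[:195]=0;m[240:]=0;m[:,:152]=0;m[:,216:]=0
    n,l,st,ce=cv2.connectedComponentsWithStats(m)
    return [(st[i].tolist(),ce[i].round(1).tolist()) for i in range(1,n) if st[i,4]>8]
E
python3 - <<'E'
from tr import *
for _ in range(6):print(tr())
E
```

```text
[([152, 195, 8, 18, 87], [154.4, 201.3]), ([183, 212, 17, 5, 62], [192.3, 214.2])]
[([152, 195, 8, 18, 88], [154.4, 201.3]), ([183, 212, 17, 5, 61], [192.3, 214.2])]
[([152, 195, 8, 18, 88], [154.4, 201.2]), ([183, 212, 17, 5, 63], [192.1, 214.2])]
[([152, 195, 8, 18, 88], [154.4, 201.4]), ([183, 212, 17, 5, 63], [192.2, 214.1])]
[([152, 195, 8, 18, 87], [154.4, 201.3]), ([183, 212, 17, 5, 63], [192.1, 214.2])]
[([152, 195, 8, 18, 88], [154.4, 201.2]), ([183, 212, 17, 5, 63], [192.1, 214.1])]
```

Run:
```python
from h import *
p=np.load("chute.npy");c,q=np.cos(p[2]),np.sin(p[2])
W=lambda x,y,z:(p[0]+c*x-q*y,p[1]+q*x+c*y,z)
e=np.array(state()["eef_pos"]);print(np.array([[c,q],[-q,c]])@(e[:2]-p[:2]))
P=lambda *a:proj("side",W(*a)).round(1).tolist()
x=44
print("level front topL topR botL",P(x,15,80),P(x,-15,80),P(x,15,60))
t=np.radians(30)
for s in(25,44,60,90,110): # front distance down the slope
    b=np.array([s*np.cos(t),60-s*np.sin(t)]);u=b+20*np.array([np.sin(t),np.cos(t)]);print("tipped",s,"top",P(u[0],15,u[1]),P(u[0],-15,u[1]),"bot",P(b[0],15,b[1]))
for th in(.7,.785,.85): print("flap end",th,P(55*np.sin(th),28,104-55*np.cos(th)),P(55*np.sin(th),-28,104-55*np.cos(th)))
print("cheek top front",P(80,29,86),P(0,29,86))
# native crop of the region, enlarged
b=read_camera("side")[198:236,175:225]
cv2.imwrite("pics/m6.png",cv2.resize(b,None,fx=14,fy=14,interpolation=cv2.INTER_CUBIC))
```

```text
[-30.40961635  32.7275043 ]
level front topL topR botL [202.0, 213.3] [203.9, 205.9] [202.7, 217.1]
tipped 25 top [206.4, 216.5] [208.2, 209.1] bot [210.1, 220.0]
tipped 44 top [201.7, 217.9] [203.6, 210.5] bot [205.4, 221.3]
tipped 60 top [197.8, 219.0] [199.8, 211.6] bot [201.5, 222.4]
tipped 90 top [190.6, 221.0] [192.7, 213.7] bot [194.3, 224.4]
tipped 110 top [185.9, 222.4] [188.0, 215.1] bot [189.7, 225.7]
flap end 0.7 [204.5, 220.3] [208.0, 206.4]
flap end 0.785 [203.3, 219.6] [206.9, 205.7]
flap end 0.85 [202.4, 219.0] [206.0, 205.2]
cheek top front [189.5, 214.7] [214.7, 216.9]
```

View pics/m6.png

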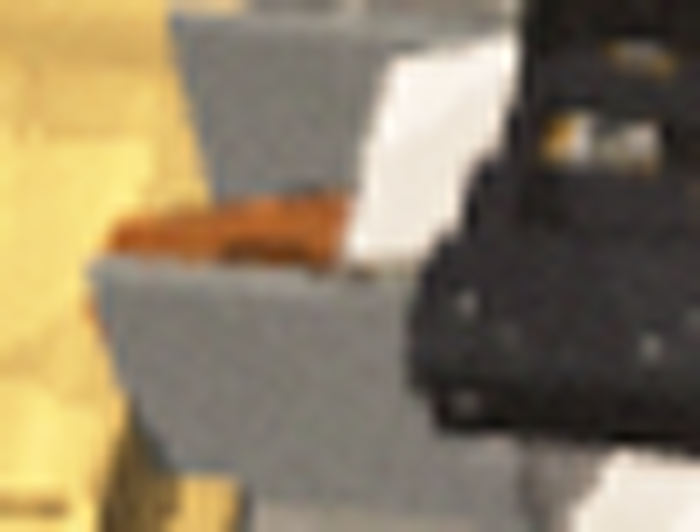

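The blank has slid to the foot of the slope and rests there. Its front is at about (105,240) in the crop, roughly chute x 115, which puts its rear near x 55, clear of the flap's swing. I'll slide back along the lever and raise it gently.

>>> move_arm(
  commands=[
    [[-1,-0.28,0],[0,0,0],0.55],
    [[-1,-0.28,0],[0,0,0],0.55],
    [[-1,-0.28,0],[0,0,0],0.55],
    [[-1,-0.28,0],[0,0,0],0.55],
    [[-1,-0.28,0],[0,0,0],0.55],
    [[-1,-0.28,0],[0,0,0],0.55],
    [[-0.7,-0.2,0],[0,0,0],0.55],
    [[0,0,1],[0,0,0],0.55],
    [[0,0,1],[0,0,0],0.55],
    [[0,0,1],[0,0,0],0.55],
  ],
)

```text
t: 7.15
eef_pos: [544.0, 81.1, 98.6]
tcp_rot: [3.141, -0.0, -2.871]
ft_force: [-1.4, -0.7, 2.0]
opening: 0.549
grip_force: 0.8
```

>>> move_arm(
  commands=[
    [[0,0,1.5],[0,0,0],0.55],
    [[0,0,1.5],[0,0,0],0.55],
    [[0,0,1.5],[0,0,0],0.55],
    [[0,0,1.5],[0,0,0],0.55],
    [[0,0,2],[0,0,0],0.55],
    [[0,0,3],[0,0,0],0.55],
    [[0,0,3],[0,0,0],0.55],
    [[0,0,3],[0,0,0],0.55],
    [[0,0,0],[0,0,0],0.55],
  ],
)

```text
t: 8.05
eef_pos: [545.2, 81.2, 272.1]
tcp_rot: [-3.14, 0.007, -2.871]
ft_force: [0.1, -0.3, -0.2]
opening: 0.554
grip_force: 0.0
```

Run:
```python
from tr import *
print(tr());s=state();print(s["t"],s["eef_pos"],s["ft_force"])
b=read_camera("side"); h=cv2.cvtColor(b,cv2.COLOR_BGR2HSV)
for v in range(208,232,1):print(v,"".join("W" if (p[1]<35 and p[2]>165) else "O" if 4<=p[0]<=14 and p[1]>120 else "y" if 15<=p[0]<=30 and p[1]>70 else "." for p in h[v,172:225]))
```

```text
[([152, 195, 8, 18, 89], [154.4, 201.3]), ([183, 212, 18, 5, 69], [192.6, 214.2])]
8.1 [544.44160222  81.16208476 269.80116143] [ 0.85976334  0.80791945 -1.28844177]
208 yyyyyyyyyyyyyyyyy..........................W.........
209 yyyyyyyyyyyyyyyyyy.............................yyyyyy
210 yyyyyyyyyyyyyyyyyy........................WW..yyyyyyy
211 yyyyyyyyyyyyyyyyyy.......y................WW..yyyyyyy
212 yyyyyyyyyyyyyyyyyy..OOOOOOOO..............W...yyyyyyy
213 yyyyyyyyyyyyyyyyyOOOOOOOOOOOOy............W...yyyyyyy
214 yyyyyyyyyyyOOOOOOOOOOOOOOOOOO................yyyyyyyy
215 yyyyyyyyyyyOOOOOOOOOOOOOOOOOyy............W..yyyyyyyy
216 yyyyyyyyyy......OOOOOOOOOOOOyO...........WW..yyyyyyyy
217 yyyyyyyyy..................yyy...........WW...yyyyyyy
218 yyyyyyyyyy...............................W..W..yyyyyy
219 yyyyyyyyyy..............................WW.WWWW..yyyy
220 yyyyyyyyyy...............................W.WWWWWW..yy
221 yyyyyyyyyy..............................WW.WWWWWWWW.W
222 yyyyyyyyyyy.............................WWWWWWWWWWWWW
223 yyyyyyyyyyy.............................W.WWWWWWWWWWW
224 yyyyyyyyyyy.............................W.WWWWWWWWW..
225 yyyyyyyyyyyy...........................WW.WWWWWWWWW..
226 yyyyyyyyyyyy...........................WW.WWWWWWWWW..
227 yyyyyyyyyyyyy.........................WWWWWWWWWWWWW..
228 yyyyyyyyyyyyy.........................WW.WWWWWWWWW.W.
229 yyyyyyyyyyyyy.........................WW.WWWWWWWWWW..
230 yyyyyyyyyyyyyy........................WW..WWWWWWWWWW.
231 yyyyyyyyyyyyyy.............................WWWWWWW...
```

The flap is shut again and the blank is fully visible, partly on the slope's foot. I'll move aside and measure it from both cameras.

>>> move_arm(
  commands=[
    [[-1,4,1],[0,0,0],0.3],
    [[-1,4,1],[0,0,0],0],
    [[-1,4,0],[0,0,0],0],
    [[-1,4,0],[0,0,0],0],
    [[-1,4,0],[0,0,0],0],
    [[-1,4,0],[0,0,0],0],
    [[-1,4,0],[0,0,0],0],
    [[-1,4,0],[0,0,0],0],
  ],
)

```text
t: 8.95
eef_pos: [462.9, 402.5, 286.3]
tcp_rot: [-3.141, -0.002, -2.871]
ft_force: [0.9, -0.1, -0.1]
opening: 0.006
grip_force: 0.0
```

Run:
```python
from h import *
p=np.load("chute.npy");c,q=np.cos(p[2]),np.sin(p[2])
W=lambda x,y,z:(p[0]+c*x-q*y,p[1]+q*x+c*y,z)
s=state();print(s["t"],s["eef_pos"])
h=cv2.cvtColor(read_camera("top"),cv2.COLOR_BGR2HSV)
pts=[proj("top",W(*a)).round(1).tolist() for a in((40,29,86),(80,29,86),(80,-29,86),(83,0,8),(55,0,45),(115,0,28))];print(pts)
for v in range(128,172):print(v,"".join("W" if (p[1]<35 and p[2]>165) else "O" if 4<=p[0]<=14 and p[1]>120 else "y" if 15<=p[0]<=30 and p[1]>70 else "." for p in h[v,190:250]))
```

```text
8.95 [462.90559998 402.51762294 286.34906491]
[[216.3, 158.7], [213.3, 147.2], [230.7, 142.7], [224.4, 151.3], [225.3, 155.8], [221.5, 140.8]]
128 ...yyyyyyyyyyyyyyyyyyyyyyyyyyyyyyyyyyyyyyyyyyyyyyyyyy.......
129 ....yyyyyyyyyyyyyyyyyyyyyyyyyyyyyyyyyyyyyyyyyyyyyyyyy.......
130 ....yyyyyyyyyyyyyyyyyyyyyyyyyyyyyyyyyyyyyyyyyyyyyyyyyy......
131 ....yyyyyyyyyyyyyyyyyyyyyyyyyyyyyyyyyyyyyyyyyyyyyyyyyy......
132 ....yyyyyyyyyyyyyyyyyyyyyyyyyyyyyyyyyyyyyyyyyyyyyyyyyy......
133 .....yyyyyyyyyyyyyyyyyyyyyyyyyyyyyyyyyyyyyyyyyyyyyyyyyy.....
134 .....yyyyyyyyyyyyyyyyyyyyyyyyyyyyyyyyyyyyyyyyyyyyyyyyyy.....
135 .....yyyyyyyyyyyyyyyyyyyyyyyyyyyyyyyyyyyyyyyyyyyyyyyyyy.....
136 ......yyyyyyyyyyyyyyyyyyyyyyyyyyyyyyyyyyy.yyyyyyyyyyyyy.....
137 ......yyyyyyyyyyyyyyyyyyyyyyyyyyyyyyyyyyy..yyyyyyyyyyyy.....
138 ......yyyyyyyyyyyyyyyyyyyyyyyyyyyyyOOyyyyy.yyyyyyyyyyyy.....
139 ......yyyyyyyyyyyyyyyyyyyyyyyyyyOOOOOyyyyy.yyyyyyyyyyyyy....
140 .......yyyyyyyyyyyyyyyyyyyyyyOOOOOOOOyyyyy..yyyyyyyyyyyy....
141 .......yyyyyyyyyyyyyyyyyyyyyyOOOOOOOOOyyyy..yyyyyyyyyyyy....
142 .......yyyyyyyyyyyy..yyyyyyyyOOOOOOOOOyyyy.
[... 1202 characters left out ...]
..................................................
162 ............................................................
163 ............................................................
164 ............................................................
165 .........................................................yyy
166 ......................................................yyyyyy
167 ...................................................yyyyyyyyy
168 .................................................yyyyyyyyyyy
169 ............................................yyy..yyyyyyyyyyy
170 ........................................yyyyyyy..yyyyyyyyyyy
171 ....................................yyyyyyyyyyy..yyyyyyyyyyy
```

Run:
```python
from h import *
from scipy.optimize import brentq, minimize
p=np.load("chute.npy");c,q=np.cos(p[2]),np.sin(p[2])
W=lambda x,y,z:(p[0]+c*x-q*y,p[1]+q*x+c*y,z)
h=cv2.cvtColor(read_camera("top"),cv2.COLOR_BGR2HSV);m=cv2.inRange(h,(4,121,0),(14,255,255))
M=np.zeros_like(m);M[136:158,215:235]=m[136:158,215:235]
def box(a):
    xf,y,yaw=a;sl=lambda x:max(8,60-.577*x)
    th=brentq(lambda t:8+64*np.sin(t)-sl(xf-64*np.cos(t)),0,1) if xf-64<90 else 0
    f=np.array([np.cos(th),-np.sin(th)]);u=np.array([np.sin(th),np.cos(th)]);b=np.array([xf,8.])
    ctr=b-32*f;P=[]
    for L in(0,-64):
      for H in(0,20):
        for Y in(15,-15):
          r=b+L*f+H*u;dx=r[0]-ctr[0];P.append(W(ctr[0]+dx*np.cos(yaw)-Y*np.sin(yaw),y+dx*np.sin(yaw)+Y*np.cos(yaw),r[1]))
    return P,ctr,th
def cost(a):
    P=np.array([proj("top",x) for x in box(a)[0]]);I=np.zeros((384*8,512*8),np.uint8)[120*8:170*8,200*8:250*8].copy()
    cv2.fillConvexPoly(I,cv2.convexHull((((P-[200,120]+.5)*8)).astype(np.int32)),255)
    J=cv2.resize(M[120:170,200:250],None,fx=8,fy=8,interpolation=cv2.INTER_NEAREST)
    return 1-np.sum((I>0)&(J>0))/np.sum((I>0)|(J>0))
best=min(((cost((x,y,w)),x,y,w) for x in range(95,165,3) for y in range(-16,17,4) for w in(-.1,0,.1)))
r=minimize(cost,best[1:],method="Nelder-Mead",options=dict(initial_simplex=[np.add(best[1:],d) for d in((0,0,0),(4,0,0),(0,3,0),(0,0,.07))]))
P,ctr,th=box(r.x);print(r.fun,r.x,"origin x,z",ctr,"pitch",np.degrees(th))
for x,i in zip(P,range(8)):print(i,proj("side",x).round(1),end=" ")
```

```text
Traceback (most recent call last):
  File "h.py", line 11, in proj
    c=camera_info(n);K=np.array(c["K"]);T=np.array(c["cam_to_world"])
ValueError: time passes only in moves, steps and waits
```

```bash
sed -i 's/^from cell.*/&\nimport functools\ncamera_info=functools.lru_cache(None)(camera_info)/' h.py
python3 - <<'E'
from h import *
from scipy.optimize import brentq, minimize
p=np.load("chute.npy");c,q=np.cos(p[2]),np.sin(p[2])
W=lambda x,y,z:(p[0]+c*x-q*y,p[1]+q*x+c*y,z)
h=cv2.cvtColor(read_camera("top"),cv2.COLOR_BGR2HSV);m=cv2.inRange(h,(4,121,0),(14,255,255))
camera_info("side")
M=np.zeros_like(m);M[136:158,215:235]=m[136:158,215:235]
def box(a):
    xf,y,yaw=a;sl=lambda x:max(8,60-.577*x)
    th=brentq(lambda t:8+64*np.sin(t)-sl(xf-64*np.cos(t)),0,1) if 91<xf<153 else 0
    f=np.array([np.cos(th),-np.sin(th)]);u=np.array([np.sin(th),np.cos(th)]);b=np.array([xf,8.])
    ctr=b-32*f;P=[]
    for L in(0,-64):
      for H in(0,20):
        for Y in(15,-15):
          r=b+L*f+H*u;dx=r[0]-ctr[0];P.append(W(ctr[0]+dx*np.cos(yaw)-Y*np.sin(yaw),y+dx*np.sin(yaw)+Y*np.cos(yaw),r[1]))
    return P,ctr,th
J=cv2.resize(M[120:170,200:250],None,fx=8,fy=8,interpolation=cv2.INTER_NEAREST)>0
def cost(a):
    P=np.array([proj("top",x) for x in box(a)[0]]);I=np.zeros((400,400),np.uint8)
    cv2.fillConvexPoly(I,cv2.convexHull((((P-[200,120]+.5)*8)).astype(np.int32)),255);I=I>0
    return 1-np.sum(I&J)/np.sum(I|J)
best=min(((cost((x,y,w)),x,y,w) for x in range(95,165,4) for y in range(-16,17,4) for w in(-.1,0,.1)))
r=minimize(cost,best[1:],method="Nelder-Mead",options=dict(maxfev=150,initial_simplex=[np.add(best[1:],d) for d in((0,0,0),(4,0,0),(0,3,0),(0,0,.07))]))
P,ctr,th=box(r.x);print(r.fun,r.x,"origin x,z",ctr,"pitch",np.degrees(th))
for i,x in enumerate(P):print(i,proj("side",x).round(1),end=" ")
E
```

```text
0.19568397951719096 [ 1.17655093e+02 -4.72858796e+00  3.29610340e-02] origin x,z [87.14773499 17.65925112] pitch 17.568848360257
0 [183.3 223.7] 1 [185.2 216.4] 2 [180.6 220.2] 3 [182.5 212.9] 4 [200.7 221.3] 5 [202.3 214. ] 6 [198.1 217.8] 7 [199.8 210.4]
```

The fit agrees in both views. The blank's nose is on the tray floor, but its tail still rests on the slope: origin at x 87, tilted 17.6°. With the flap shut and clear, I'll nudge it fully into the tray from behind with the closed fingertips, tilted square to the slope.

>>> move_arm(
  commands=[
    [[2.74,-3.06,-0.5],[0,0,0],0],
    [[2.74,-3.06,-0.5],[0,0,0],0],
    [[2.74,-3.06,-0.5],[0,0,0],0],
    [[2.74,-3.06,-0.5],[0,0,0],0],
    [[2.74,-3.06,-0.5],[0,0,0],0],
    [[2.74,-3.06,-0.5],[0,0,0],0],
    [[2.74,-3.06,-0.5],[0,0,0],0],
    [[2.74,-3.06,-0.5],[0,0,0],0],
    [[2.74,-3.06,-0.5],[0,0,0],0],
    [[2.74,-3.06,-0.5],[0,0,0],0],
  ],
)

```text
t: 10.1
eef_pos: [738.4, 92.1, 236.6]
tcp_rot: [3.141, -0.002, -2.873]
ft_force: [-0.2, 0.7, -0.4]
opening: 0.002
grip_force: 0.0
```

>>> move_arm(
  commands=[
    [[0,0,0],[-2,7.2,0],0],
    [[0,0,0],[-2,7.2,0],0],
    [[0,0,0],[-2,7.2,0],0],
    [[0,0,0],[-2,7.2,0],0],
    [[0,0,0],[0,0,0],0],
    [[0,0,0],[0,0,0],0],
  ],
)

```text
t: 10.7
eef_pos: [738.2, 94.2, 235.7]
tcp_rot: [3.141, -0.52, -2.872]
ft_force: [-1.0, 0.3, -0.0]
opening: 0.003
grip_force: 0.0
```

```bash
cat > cp.py <<'E'
from h import *
from scipy.spatial.transform import Rotation as R
p=np.load("chute.npy");c,q=np.cos(p[2]),np.sin(p[2]);A=np.array([[c,q,0],[-q,c,0],[0,0,1]])
s=state();e=np.array(s["eef_pos"])-[p[0],p[1],0]
M=A@R.from_euler("xyz",s["tcp_rot"]).as_matrix()
print(s["t"],"chute pos",(A@e).round(1),"tool z",M[:,2].round(3),"tool y",M[:,1].round(3),"F",np.round(s["ft_force"],1),"j",np.round(s["joints"],2),s["opening"])
E
python3 cp.py
```

```text
10.7 chute pos [ 90.5  -6.8 235.7] tool z [-0.497  0.001 -0.868] tool y [0.001 1.    0.   ] F [-1.   0.3 -0. ] j [ 0.07  0.93  0.73 -0.11  2.   -1.79] 0.003399615702539162
```

>>> move_arm(
  commands=[
    [[-0.05,0.04,-2.7],[0,0,0],0],
    [[-0.05,0.04,-2.7],[0,0,0],0],
    [[-0.05,0.04,-2.7],[0,0,0],0],
    [[-0.05,0.04,-2.6],[0,0,0],0],
    [[-0.64,-0.18,-1.15],[0,0,0],0],
    [[-0.64,-0.18,-1.15],[0,0,0],0],
    [[-0.64,-0.18,-1.15],[0,0,0],0],
    [[-0.64,-0.18,-1.15],[0,0,0],0],
    [[-0.64,-0.18,-1.15],[0,0,0],0],
    [[0,0,0],[0,0,0],0],
  ],
)

```text
t: 11.7
eef_pos: [702.9, 86.9, 73.9]
tcp_rot: [-3.141, -0.519, -2.872]
ft_force: [-0.8, 0.0, 0.0]
opening: 0.006
grip_force: 0.0
```

```bash
python3 cp.py; python3 -c "
from tr import *
print(tr())"
```

```text
11.7 chute pos [54.5 -4.3 73.9] tool z [-0.496  0.001 -0.868] tool y [ 0.001  1.    -0.   ] F [-0.8  0.   0. ] j [ 0.07  0.98  1.04 -0.1   1.64 -1.75] 0.005740026749547378
[([152, 195, 8, 18, 87], [154.4, 201.2]), ([182, 212, 20, 5, 60], [193.2, 214.2])]
```

>>> move_arm(
  commands=[
    [[-0.51,-0.14,-1.05],[0,0,0],0],
    [[-0.51,-0.14,-1.05],[0,0,0],0],
    [[-0.51,-0.14,-1.04],[0,0,0],0],
    [[0,0,0],[0,0,0],0],
  ],
)

```text
t: 12.15
eef_pos: [687.2, 83.2, 39.8]
tcp_rot: [3.141, -0.525, -2.871]
ft_force: [-0.2, -0.4, -0.3]
opening: 0.007
grip_force: 0.0
```

```bash
python3 cp.py; python3 -c "
from tr import *
print(tr())"
```

```text
12.15 chute pos [38.4 -3.7 39.8] tool z [-0.501  0.001 -0.865] tool y [0.001 1.    0.   ] F [-0.2 -0.4 -0.3] j [ 0.07  0.99  1.11 -0.1   1.56 -1.75] 0.006543019508140472
[([152, 195, 8, 18, 87], [154.4, 201.3]), ([192, 212, 7, 5, 23], [194.9, 214.6])]
```

>>> move_arm(
  commands=[
    [[0.42,0.12,-0.05],[0,0,0],0],
    [[0.42,0.12,-0.25],[0,0,0],0],
    [[0.42,0.12,-0.25],[0,0,0],0],
    [[0.42,0.12,-0.25],[0,0,0],0],
    [[0.42,0.12,-0.25],[0,0,0],0],
    [[0,0,0],[0,0,0],0],
  ],
)

```text
t: 12.8
eef_pos: [709.9, 89.6, 30.5]
tcp_rot: [-3.141, -0.522, -2.871]
ft_force: [0.6, -0.3, -0.3]
opening: 0.003
grip_force: 0.0
```

```bash
python3 cp.py; python3 -c "
from tr import *
print(tr())"
```

```text
12.8 chute pos [62.  -3.6 30.5] tool z [-0.499  0.    -0.867] tool y [ 0.  1. -0.] F [ 0.6 -0.3 -0.3] j [ 0.07  1.03  1.02 -0.1   1.6  -1.75] 0.00313281056278094
[([152, 195, 8, 18, 87], [154.4, 201.3]), ([186, 213, 5, 4, 10], [187.8, 214.6])]
```

>>> move_arm(
  commands=[
    [[0.46,0.13,-0.29],[0,0,0],0],
    [[0.46,0.13,-0.29],[0,0,0],0],
    [[0.46,0.13,-0.29],[0,0,0],0],
    [[0.46,0.13,-0.27],[0,0,0],0],
    [[0.46,0.13,-0.2],[0,0,0],0],
    [[0.4,0.11,0],[0,0,0],0],
    [[0,0,0],[0,0,0],0],
  ],
)

```text
t: 13.55
eef_pos: [734.4, 96.0, 24.9]
tcp_rot: [-3.14, -0.531, -2.873]
ft_force: [-27.2, -5.9, 43.3]
opening: 0.006
grip_force: 22.1
```

```bash
python3 cp.py
```

```text
13.55 chute pos [87.3 -4.  24.9] tool z [-0.506 -0.001 -0.862] tool y [ 0.001  1.    -0.001] F [-27.2  -5.9  43.3] j [ 0.08  1.09  0.92 -0.1   1.66 -1.75] 0.006492725522564018
```

>>> move_arm(
  commands=[
    [[-0.2,-0.05,0.6],[0,0,0],0],
    [[-0.1,0,0.6],[0,0,0],0],
    [[0,0,0],[0,0,0],0],
  ],
)

```text
t: 13.85
eef_pos: [734.1, 96.7, 30.5]
tcp_rot: [-3.141, -0.52, -2.872]
ft_force: [-0.6, -1.3, 0.7]
opening: 0.002
grip_force: 0.0
```

```bash
python3 cp.py
python3 - <<'E'
from h import *
for n,u0,u1,v0,v1 in(("side",165,215,205,228),("top",205,250,125,160)):
    h=cv2.cvtColor(read_camera(n),cv2.COLOR_BGR2HSV)
    for v in range(v0,v1):print(v,"".join("#" if p[2]<45 else "W" if (p[1]<35 and p[2]>165) else "O" if 4<=p[0]<=14 and p[1]>120 else "y" if 15<=p[0]<=30 and p[1]>70 else "." for p in h[v,u0:u1]))
E
```

```text
13.85 chute pos [87.2 -3.3 30.5] tool z [-0.497 -0.    -0.868] tool y [ 0.001  1.    -0.001] F [-0.6 -1.3  0.7] j [ 0.08  1.07  0.92 -0.1   1.65 -1.75] 0.0024083889543190314
205 yy#...#####yyyyyy####yyy.........................y
206 yy###.######...yy#####yy..........................
207 yy###.###.##...########...........................
208 yyy...#####....##########.........................
209 yyy...#####...###########.........................
210 y.....###Oy...############....................W...
211 ....#.##yyy..yy############................WWWWW.W
212 ...#..#.yyy..yyO############...........WWWWWWWW..W
213 ......#.OO...OOOO############.......WWWWWWWWWW...W
214 #....##yOO...OOOOO############yy..WWWWWWWWWWWW...W
215 .....####O..OOOOOOO###########yy......WWWWWWWW..WW
216 ...#######..OOOO..........####yy............WW..WW
217 .#...######.OOOO................................WW
218 ############OOOO................................WW
219 #############.OO................................WW
220 ########..###.OOO..............................WW.
221 ##############OOO.........................
[... 1388 characters left out ...]

146 y.y........yy.y.y..#.#yyyyyy..yyyyyyyyyyyy...
147 ..............y......#yyyyyyy..yyyyyyyyy.....
148 y........y.........###yyyyyyy..yyyyy.........
149 .....yyyy.yy..y...y.##yyyyyy...y.............
150 .....yyy....y...y...##yyy....................
151 .......yyy..y.yy....##.......................
152 .y....yy...y.y.yy...##.......................
153 .y....y....yyy.yy...##.......................
154 .....yyy.....yyyy.y.##.......................
155 ..................y..........................
156 ....yy...y.y.................................
157 ..y..y.y.yyy......y..yy......................
158 .y..yyyyy...yy.yy............................
159 .......yyy.......y.y.........................
```

The force is relieved and the blank has moved into the tray. I'll go straight up and aside, then measure.

>>> move_arm(
  commands=[
    [[0.2,0.05,2],[0,0,0],0],
    [[0.2,0.05,4],[0,0,0],0],
    [[0,0,4],[0,0,0],0],
    [[0,0,4],[0,0,0],0],
    [[0,0,4],[0,0,0],0],
    [[0,0,4],[2,-7.2,0],0],
    [[-2,3.5,1],[2,-7.2,0],0],
    [[-2,3.5,0],[2,-7.2,0],0],
    [[-2,3.5,0],[2,-7.2,0],0],
    [[-2.5,4,0],[0,0,0],0],
  ],
)

```text
t: 14.95
eef_pos: [650.6, 242.9, 260.8]
tcp_rot: [3.141, 0.005, -2.873]
ft_force: [0.5, 0.3, 0.1]
opening: 0.003
grip_force: 0.0
```

>>> move_arm(
  commands=[
    [[-3,3.5,0],[0,0,0],0],
    [[-3,3.5,0],[0,0,0],0],
    [[-3,3.5,0],[0,0,0],0],
    [[-3,3.5,0],[0,0,0],0],
    [[-3,3.5,0],[0,0,0],0],
    [[-3,3,0],[0,0,0],0],
    [[0,0,0],[0,0,0],0],
  ],
)

```text
t: 15.65
eef_pos: [469.2, 451.0, 259.5]
tcp_rot: [3.141, -0.001, -2.867]
ft_force: [0.8, -0.1, 0.2]
opening: 0.006
grip_force: 0.0
```

```bash
python3 cp.py
python3 - <<'E'
from h import *
p=np.load("chute.npy");c,q=np.cos(p[2]),np.sin(p[2]);A=np.array([[c,q],[-q,c]])
h=cv2.cvtColor(read_camera("top"),cv2.COLOR_BGR2HSV);m=cv2.inRange(h,(4,121,0),(14,255,255))
M=np.zeros_like(m);M[115:157,200:243]=m[115:157,200:243]
for v in range(118,158):print(v,"".join("#" if p[2]<45 else "O" if 4<=p[0]<=14 and p[1]>120 else "y" if 15<=p[0]<=30 and p[1]>70 else "." for p in h[v,195:250]))
n,l,st,ce=cv2.connectedComponentsWithStats(M);i=1+np.argmax(st[1:,4]);
ys,xs=np.where(l==i);r=cv2.minAreaRect(np.c_[xs,ys].astype(np.float32))
for z in(8,28):print(z,[np.round(A@(atz("top",*b,z)[:2]-p[:2]),0).tolist() for b in cv2.boxPoints(r)])
# other things: compare with start pictures
for nme in("top","side"):
    a=cv2.resize(cv2.imread(f"pics/{nme}0.png"),(512,384),interpolation=cv2.INTER_AREA);d=cv2.absdiff(a,read_camera(nme)).max(2)
    k=cv2.morphologyEx((d>45).astype(np.uint8),cv2.MORPH_OPEN,np.ones((3,3)))
    n,_,st,_=cv2.connectedComponentsWithStats(k);print(nme,[s.tolist() for s in st[1:] if s[4]>15])
E
```

```text
15.65 chute pos [-73.4 408.9 259.5] tool z [-0.001  0.001 -1.   ] tool y [-0.004  1.     0.001] F [ 0.8 -0.1  0.2] j [ 0.66  0.49  1.43  0.    1.22 -1.18] 0.006437683476992402
118 yyyyyyyyyyyyyyyyyyyyyyyyyyyyyyyyyyyyyyyyyyyyy..........
119 yyyyyyyyyyyyyyyyyyyyyyyyyyyyyyyyyyyyyyyyyyyyyy.........
120 yyyyyyyyyyyyyyyyyyyyyyyyyyyyyyyyyyyyyyyyyyyyyy.........
121 yyyyyyyyyyyyyyyyyyyyyyyyyyyyyyyyyyyyyyyyyyyyyy.........
122 yyyyyyyyyyyyyyyyyyyyyyyyyyyyyyyyyyyyyyyyyyyyyyy........
123 yyyyyyyyyyyyyyyyyyyyyyyyyyyyyyyyyyyyyyyyyyyyyyy........
124 yyyyyyyyyyyyyyyyyyyyyyyyyyyyyyyyyyyyyyyyyyyyyyy........
125 yyyyyyyyyyyyyyyyyyyyyyyyyyyyyyyyyyyyyyyyyyyyyyy........
126 yyyyyyyyyyyyyyyyyyyyyyyyyyyyyyyyyyyyyyyyyyyyyyyy.......
127 yyyyyyyyyyyyyyyyyyyyyyyyyyyyOyyyyyyyyyyyyyyyyyyy.......
128 yyyyyyyyyyyyyyyyyyyyyyyyOOOOOOyyyyyyyyyyyyyyyyyy.......
129 yyyyyyyyyyyyyyyyyyyyyyOOOOOOOOyyyyyyyyyyyyyyyyyy.......
130 yyyyyyyyyyyyyyyyyyyyyyOOOOOOOOyyyyyyyyyyyyyyyyyyy......
131 yyyyyyyyyyyyyyyyyyyyyyOOOOOOOOOyyyyyyyyyyyyyyyyyy......
132 yyyyyyyyyyyyyyyyyyyyyyOOOOOOOOOyyyyyyyyyyyyyyyyyy......
133 yyyyyyyyyyyyyyyyyyyy
[... 1747 characters left out ...]
154], [256, 205, 12, 10, 63], [235, 210, 11, 12, 94], [281, 219, 16, 16, 138], [21, 221, 6, 6, 31], [0, 309, 4, 6, 21], [188, 310, 21, 15, 206], [0, 320, 38, 37, 884], [21, 369, 17, 15, 135]]
side [[441, 51, 21, 8, 77], [154, 55, 343, 329, 49657], [466, 63, 9, 15, 82], [477, 62, 31, 23, 212], [505, 95, 7, 4, 21], [348, 105, 5, 4, 18], [368, 148, 7, 9, 39], [218, 171, 16, 8, 76], [280, 189, 19, 13, 174], [433, 190, 6, 4, 21], [150, 217, 4, 7, 25], [508, 228, 4, 13, 48], [500, 231, 5, 11, 41], [184, 233, 7, 11, 45], [217, 238, 4, 6, 19], [505, 258, 7, 42, 190], [260, 273, 5, 4, 18], [262, 280, 6, 4, 24], [392, 280, 8, 7, 48], [504, 303, 4, 5, 17], [484, 315, 28, 26, 413], [177, 320, 6, 4, 19]]
```

Run:
```python
from h import *
a=cv2.resize(cv2.imread("pics/top0.png"),(512,384),interpolation=cv2.INTER_AREA);b=read_camera("top")
for nm,(u,v) in dict(knob=(256,197),finial=(254,174),red1=(290,226),red2=(294,151),lever=(213,192)).items():
    t=a[v-9:v+10,u-9:u+10];r=cv2.matchTemplate(b[v-15:v+16,u-15:u+16],t,cv2.TM_CCOEFF_NORMED);_,x,_,l=cv2.minMaxLoc(r);print(nm,round(x,2),l[0]-6,l[1]-6)
```

```text
knob 0.9 0 0
finial 1.0 0 0
red1 0.81 0 0
red2 1.0 0 0
lever 0.92 -1 -6
```

```bash
python3 -c "
from cell import env
print(env.job_done())"
```

```text
the job is handed in; nothing more can be done
None
```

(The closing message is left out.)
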